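# Sweep the loose lids into the blue bay

## Robot

A 6-joint arm with a two-finger parallel gripper is mounted at the origin on the work surface. World frame = base frame: x ahead of the robot, y to its left, z up, the work surface at z = 0. Lengths are in mm, angles in rad, forces in N, time in s.
With the tool pointing down it reaches from about 300 to 775 mm from the base axis. Payload 14.6 kg.
Tool frame: the origin (TCP) lies between the finger pads; the fingertips stand 25 mm ahead of it and the grasp point (between the pads) lies 6 mm ahead of it; y points along the fingers, z is the direction in which the jaws open and shut, and the axes are right-handed (so a half turn about y gives the same grasp; the last joint's range is limited). The gripper opens to 94 mm and grips with 3 to 60 N. Pads are 16 mm wide; open, the fingers measure 119 mm over their backs; the gripper's body (75 mm by 177 mm) begins 78 mm behind the grasp point.
Start: joints at [1.064, 0.3, 1.521, -0, 1.321, -0.067], TCP at [234.163, 497.651, 230.446] pointing down, gripper open.
Joint ranges: [-3.03, 3.03], [-0.79, 2.21], [0.23, 2.52], [-1.04, 4.18], [0, 3.07], [-2.55, 2.55]. Speed limits (rad/s): [2.22, 2.22, 2.57, 3.14, 3.14, 3.14].

## Interface

Orientations are given as a rotation vector (axis times angle).
In Python, from workcell import arm gives the robot as it stands. The module is installed in compiled form; this text tells all that it offers.
- The arm moves only by the tool drive_tool, never from a script. Its argument "steps" is a list of rows, each an object with "dp": the shift along the tool's x, y, z each as a share of 0.075 m, from -1 to 1, a list of three; "roll": the turn about the tool's y as a share of 0.5 rad, from -1 to 1. In form: [{"dp": [tx, ty, tz], "roll": roll}, ...]. A call has 1 to 10 rows; each row shifts and turns the commanded pose from where the row before left it, along the tool's axes as they then stand; what a row does not reach is not made up. A row lasts 1/10 s, in which the tool goes at most 50 mm and 8.59 degrees, less where a joint would pass 70% of its speed; a pose out of reach is approached as far as the arm can. A call with a number of a shift or a turn outside -1 to 1 is refused whole. A call with a gripper value outside its range is refused whole. "grip" is the closure, from -1 (fully open) to 1 (shut), set as the call begins (left out, the last holds). The fingers move at their own pace and stop on an object; "squeeze" is the grip in N (left out, the last holds). Time passes only in rows, so rows that do not move let the fingers close. It gives the time, the measured TCP pose, the force and the opening at its end, in the units of the state.
- arm.sense(): the state, without advancing time (a new reading comes with each control period).
- arm.get_image(name): name is "side" or "top" or "wrist"; returns a dict with "color" (480x640x3 uint8, red, green, blue), "z_map" (480x640 float32, mm along the optical axis (not along the pixel's ray), 0 where there is no reading), "fx", "fy", "cx", "cy" (pixels), "rvec" (rotation vector, rad) and "tvec" (3), from world to camera coordinates, as OpenCV has them. Camera axes: x right, y down, z forward; pixel columns grow to the right and rows downward; lengths in mm; the calibration is good to about 2 mm. The wrist camera is an equidistant fisheye: a pixel r from the principal point sees the ray r / f radians off the axis. A picture is of the moment at which its call begins.
- arm.job_done(): hands the job in, once; it reports no verdict.
The state is a dict: "time": time; "qpos": joint angles; "joint_vel": joint speeds; "joint_torque": joint torques, N m; "ee_pos": TCP position; "tool_rot": TCP orientation; "wrist_force": force on the tool from outside, world axes, zero at the start; "torque": the same for the moment, N m; "opening": opening from 0.0 (shut) to 1.0 (fully open).
Only numpy, scipy, OpenCV 4.12 (cv2) and the standard library are available. Lean on these libraries where they do the work, as an engineer would, in place of code of your own. Each camera call takes 0.05 s, during which the arm holds its last target. There are 200 camera calls.

## Task

Clear the packing counter: with your fingertips, sweep the three loose orange lids across the counter until each lies flat and entirely inside the blue three-sided bay. Slide them only, never pick a lid up, and leave everything else on the counter where it stands.

Things in the scene. Friction and masses are not known exactly. Their poses are not given: they have to be found in the camera images.
- lid_a: Loose flat orange round press-on lid, solid, 54 mm diameter, 12 mm thick, about 25 g, lying flat on the counter (surface z = 0) and free to slide. Origin at the centre of its underside, z up; its yaw means nothing.
- lid_b: Loose flat orange round press-on lid, solid, 54 mm diameter, 12 mm thick, about 25 g, lying flat on the counter (surface z = 0) and free to slide. Origin at the centre of its underside, z up; its yaw means nothing.
- lid_c: Loose flat orange round press-on lid, solid, 54 mm diameter, 12 mm thick, about 25 g, lying flat on the counter (surface z = 0) and free to slide. Origin at the centre of its underside, z up; its yaw means nothing.
- bay: Fixed blue three-sided bay on the counter: back and side walls 35 mm high, 8 mm thick; no front wall, no floor (a flat pale patch only). Inside 230 mm wide (side walls' inner faces at its y = -115 and +115 mm), 120 mm deep (mouth at its x = -60 mm, back wall's inner face at +60 mm). Origin on the counter, mid inside; x points from mouth to back wall; the mouth faces roughly to the robot.
- pot: Small closed white pot with a lid, 54 mm diameter, 40 mm high, 90 g, loose, standing in the row among the orange lids. Origin at the centre of its underside. To be left alone.
- soup_tub: Closed white tub, 120 mm diameter, 60 mm high, loose, to the robot's right. Origin at the centre of its underside. To be left alone.
- dessert_tub: Closed white tub with green lid, 100 mm diameter, 50 mm high, loose, to the robot's left. Origin at the centre of its underside. To be left alone.
- tub_stack: Stack of three empty white tubs, upside down, 120 mm diameter, 78 mm high, loose, to the left beyond the green-lidded tub. Origin at the centre of its underside. To be left alone.
- shaker: Yellow jar with steel cap, 44 mm diameter, 85 mm high, loose, to the right beyond the white tub. Origin at the centre of its underside. To be left alone.
- tongs_rest: Flat steel rest plate, 100 x 60 x 12 mm, loose, on the left near the robot. Origin at the centre of its underside. To be left alone.

How it is judged:
By the outcome, as a careful person would: the job done as asked, in the order asked, and still so for the second after the job is handed in, with the robot touching nothing.
It also fails if it takes over 72 s, if anything falls off the work surface, if the arm or the gripper's body presses on something with over 40 N, if the wrist force passes 120 N, or if a joint passes its speed limit or range.

## Working session

There is one attempt and no reset: what is moved stays moved. The work goes in short steps, Python scripts to look and compute and a tool call to move; the robot and the scene stay as the last step left them, time stands still between calls to the robot, and variables do not carry over. Pictures are saved under pics/ and viewed, about 8 in all and at most 12, crops included, and the job is handed in when it is done.

Besides the shell and the picture viewer there is one more tool, called after "Emit:" as name(argument=value, ...), one argument or row to a line, values as JSON. drive_tool: Moves the arm, as the interface text tells. Its arguments: {"type":"object","properties":{"steps":{"type":"array"},"grip":{"type":"number"},"squeeze":{"type":"number"}},"required":["steps"]}

```bash
mkdir -p pics
cat > h.py <<'E'
import numpy as np, cv2
from workcell import arm
def ray_plane(im,uv,z):
    R,_=cv2.Rodrigues(np.array(im["rvec"],float)); t=np.array(im["tvec"],float).ravel()
    uv=np.atleast_2d(uv).astype(float)
    d=np.c_[(uv[:,0]-im["cx"])/im["fx"],(uv[:,1]-im["cy"])/im["fy"],np.ones(len(uv))]@R
    c=-R.T@t
    return c+d*((z-c[2])/d[:,2])[:,None]
def save(im,n): cv2.imwrite("pics/"+n,cv2.cvtColor(im["color"],cv2.COLOR_RGB2BGR))
def blobs(im,lo,hi,mina=60):
    m=cv2.inRange(cv2.cvtColor(im["color"],cv2.COLOR_RGB2HSV),lo,hi)
    return [c for c in cv2.findContours(m,cv2.RETR_EXTERNAL,cv2.CHAIN_APPROX_NONE)[0] if cv2.contourArea(c)>mina]
def lids(im):
    out=[]
    for c in blobs(im,(5,150,120),(17,255,255)):
        P=ray_plane(im,c[:,0,:],12)[:,:2].astype(np.float32)
        (x,y),r=cv2.minEnclosingCircle(P); out.append((round(x),round(y),round(r,1),cv2.boundingRect(c)))
    return out
E
python3 - <<'E'
from h import *
s=arm.sense(); print({k:np.round(v,3) for k,v in s.items()})
R,_=cv2.Rodrigues(np.array(s["tool_rot"],float)); print(R.round(3))
t=arm.get_image("top"); save(t,"top1.png"); d=arm.get_image("side"); save(d,"side1.png")
print("top",lids(t)); print("side",lids(d))
for c in blobs(t,(95,100,60),(130,255,255)): 
    r=cv2.minAreaRect(c); print(r, ray_plane(t,cv2.boxPoints(r),35).round())
E
```

```text
{'time': np.float64(0.0), 'qpos': array([ 1.064,  0.3  ,  1.522,  0.   ,  1.321, -0.067]), 'joint_vel': array([-0.001, -0.001, -0.001, -0.   , -0.001, -0.   ]), 'joint_torque': array([-0.0000e+00, -5.3181e+01, -3.5274e+01,  7.1000e-02,  2.4000e-02,
       -0.0000e+00]), 'ee_pos': array([234.036, 497.458, 229.894]), 'tool_rot': array([-1.544,  0.345, -0.345]), 'wrist_force': array([-0.085,  0.484,  0.611]), 'torque': array([ 0.006, -0.021,  0.037]), 'opening': np.float64(1.001)}
[[ 0.905 -0.001  0.426]
 [-0.426 -0.001  0.905]
 [-0.    -1.    -0.001]]
top [(458, -174, 26.5, (387, 237, 24, 23)), (453, 73, 26.7, (277, 236, 24, 24)), (464, -80, 26.3, (346, 233, 23, 23))]
side [(455, -181, 28.9, (314, 292, 23, 20)), (461, -87, 29.6, (300, 263, 22, 19)), (450, 65, 29.9, (272, 225, 20, 17))]
((621.0, 183.50003051757812), (21.946203231811523, 13.977265357971191), 34.69515609741211) [[ 614. -645.   35.]
 [ 641. -665.   35.]
 [ 613. -704.   35.]
 [ 586. -685.   35.]]
((616.0768432617188, 138.88461303710938), (22.74271011352539, 13.035454750061035), 33.6900634765625) [[ 718. -639.   35.]
 [ 744. -656.   35.]
 [ 716. -699.   35.]
 [ 690. -681.   35.]]
((322.2645568847656, 153.68856811523438), (109.63969421386719, 57.570526123046875), 8.91492748260498) [[ 616.  134.   35.]
 [ 749.  118.   35.]
 [ 715. -130.   35.]
 [ 583. -111.   35.]]
((594.0, 162.5), (153.0, 90.0), 90.0) [[ 839. -518.   35.]
 [ 845. -728.   35.]
 [ 488. -709.   35.]
 [ 483. -507.   35.]]
```

View pics/top1.png

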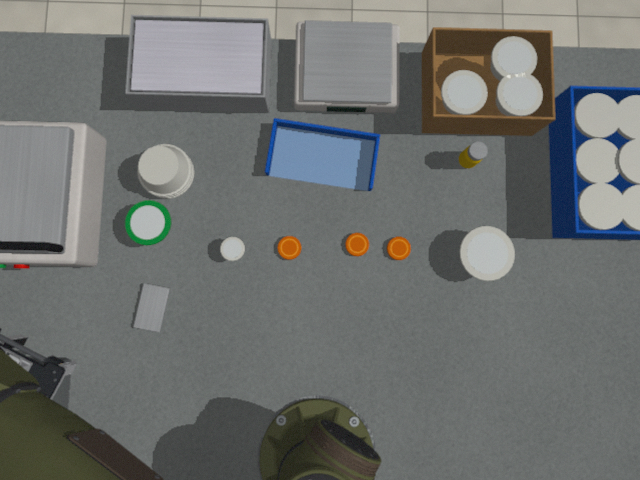

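View pics/side1.png

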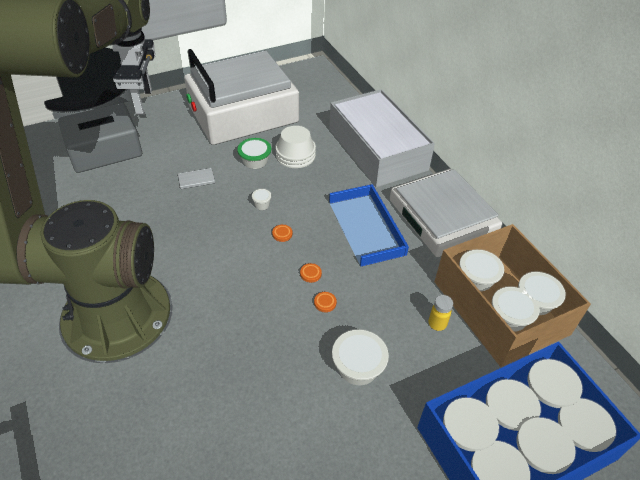

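The top view shows the pot at pixel (232,249), with lids at (289,247), (357,244) and (398,248). The bay spans columns 268–378 and rows 120–190. Lid radii measure about 26.5 mm, close to the true 27 mm. The bay's outer size measures 250×134 mm against a true 246×128 mm.

I'll push each lid with a half-open jaw, so the two fingertips cradle it. The tool needs a half turn first so that joint 6 stays within its range.

Emit:
drive_tool(
  steps=[
    {"dp": [0.44, 0, -0.42], "roll": 0},
    {"dp": [0.44, 0, -0.42], "roll": 0},
    {"dp": [0.44, 0, -0.42], "roll": 0},
    {"dp": [0.44, 0, -0.42], "roll": 0},
    {"dp": [0.44, 0, -0.42], "roll": 0},
    {"dp": [0.44, 0, -0.42], "roll": 0},
    {"dp": [0.44, 0, -0.42], "roll": 0},
    {"dp": [0.44, 0, -0.42], "roll": 0},
    {"dp": [0.44, 0, -0.42], "roll": 0},
    {"dp": [0.44, 0, -0.42], "roll": 0},
  ],
  grip=0.25,
)

```text
time: 1.1
ee_pos: [398.8, 70.3, 230.5]
tool_rot: [-1.543, 0.345, -0.345]
wrist_force: [0.4, 0.3, -0.2]
opening: 0.374
```

Emit:
drive_tool(
  steps=[
    {"dp": [0, 0, 0], "roll": 0.285},
    {"dp": [0, 0, 0], "roll": 0.285},
    {"dp": [0, 0, 0], "roll": 0.285},
    {"dp": [0, 0, 0], "roll": 0.285},
    {"dp": [0, 0, 0], "roll": 0.285},
    {"dp": [0, 0, 0], "roll": 0.285},
    {"dp": [0, 0, 0], "roll": 0.285},
    {"dp": [0, 0, 0], "roll": 0.285},
    {"dp": [0, 0, 0], "roll": 0.285},
    {"dp": [0, 0, 0], "roll": 0.285},
  ],
)

```text
time: 2.1
ee_pos: [398.5, 72.1, 230.2]
tool_rot: [-1.053, 1.427, -1.426]
wrist_force: [-0.5, -0.3, 0.4]
opening: 0.373
```

Emit:
drive_tool(
  steps=[
    {"dp": [0, 0, 0], "roll": 0.285},
    {"dp": [0, 0, 0], "roll": 0.285},
    {"dp": [0, 0, 0], "roll": 0.285},
    {"dp": [0, 0, 0], "roll": 0.285},
    {"dp": [0, 0, 0], "roll": 0.285},
    {"dp": [0, 0, 0], "roll": 0.285},
    {"dp": [0, 0, 0], "roll": 0.285},
    {"dp": [0, 0, 0], "roll": 0.285},
    {"dp": [0, 0, 0], "roll": 0.285},
    {"dp": [0, 0, 0], "roll": 0},
  ],
)

```text
time: 3.1
ee_pos: [398.5, 72.1, 230.3]
tool_rot: [-0.008, -2.217, 2.217]
wrist_force: [-0.8, -1.2, -0.7]
opening: 0.377
```

```bash
cat >> h.py <<'E'
def to(x,y,z,push=None):
    "tool-share totals to TCP target (world mm); push yaw deg via -tool x: turn first, then shift"
    s=arm.sense(); R,_=cv2.Rodrigues(np.array(s["tool_rot"],float)); p=np.array(s["ee_pos"])
    cur=np.degrees(np.arctan2(-R[1,0],-R[0,0])); push=cur if push is None else push
    th=np.radians(push); a=np.array([-np.cos(th),-np.sin(th),0]); yy=np.array([0,0,-1.]); zz=np.cross(a,yy)
    d=np.array([x,y,z])-p
    print("pos",p.round(1),"yaw",round(cur,1),"q",np.round(s["qpos"],2),"F",np.round(s["wrist_force"],1),"roll",round(np.radians(cur-push)/.5,3),"dp",(np.array([a@d,yy@d,zz@d])/75).round(3),"open",round(s["opening"],2),"t",s["time"])
E
python3 - <<'E'
from h import *
to(403,73,150,0)
t=arm.get_image("top"); print(lids(t)); d=arm.get_image("side"); print(lids(d))
# bay: strong-blue wall mask vs. pale patch
for lo,hi,z in (((100,180,60),(130,255,255),35),((95,60,120),(125,179,255),0)):
    for c in blobs(t,lo,hi):
        if cv2.boundingRect(c)[0]<450 and cv2.contourArea(c)>300:
            r=cv2.approxPolyDP(c,4,True)[:,0]; print(z,r.tolist(),ray_plane(t,r,z)[:,:2].round().tolist())
    for c in blobs(d,lo,hi,200):
        r=cv2.approxPolyDP(c,4,True)[:,0]
        if r[:,0].max()<420: print("side",z,r.tolist(),ray_plane(d,r,z)[:,:2].round().tolist())
g=cv2.resize(t["color"][100:280,200:440],(800,600)); cv2.imwrite("pics/top2.png",g[:,:,::-1])
E
```

```text
pos [398.5  72.1 230.3] yaw -0.5 q [ 0.09 -0.03  1.9  -0.    1.28  1.67] F [-0.8 -1.2 -0.7] roll -0.016 dp [-0.06   1.07  -0.012] open 0.38 t 3.1
[(458, -174, 26.7, (387, 237, 24, 23)), (465, -80, 26.5, (345, 233, 24, 23))]
[(455, -181, 28.9, (314, 292, 23, 20)), (461, -87, 29.6, (300, 263, 22, 19)), (450, 65, 29.7, (272, 225, 20, 17))]
35 [[274, 119], [267, 174], [276, 126], [374, 139], [371, 188], [379, 135]] [[743.0, 114.0], [615.0, 126.0], [727.0, 109.0], [703.0, -114.0], [589.0, -108.0], [712.0, -125.0]]
side 35 [[372, 185], [330, 193], [330, 202], [369, 193], [398, 241], [397, 248], [361, 256], [361, 265], [407, 250]] [[742.0, 107.0], [621.0, 127.0], [605.0, 95.0], [718.0, 82.0], [698.0, -104.0], [684.0, -123.0], [589.0, -109.0], [575.0, -134.0], [703.0, -140.0]]
0 [[276, 128], [269, 175], [366, 189], [373, 142]] [[733.0, 112.0], [621.0, 125.0], [593.0, -101.0], [706.0, -116.0]]
side 0 [[368, 195], [330, 203], [359, 263], [360, 255], [398, 246]] [[733.0, 108.0], [621.0, 123.0], [590.0, -102.0], [605.0, -80.0], [710.0, -94.0]]
```

View pics/top2.png

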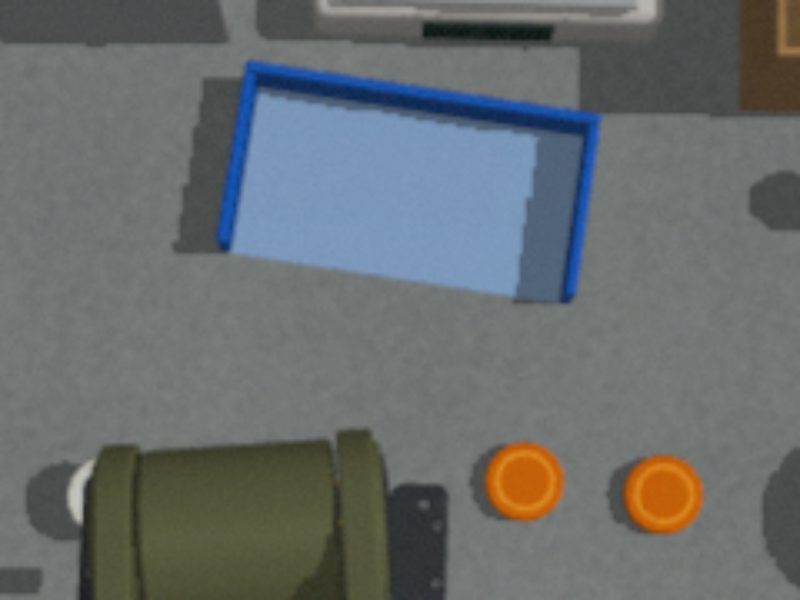

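The crop shows the bay floor clear, with lids b and c at crop pixels (524,481) and (663,494). The forearm hides lid a. From the patch corners, the bay centre is about (666,5) and its yaw about -7°. I'll descend behind lid a and push it.

Emit:
drive_tool(
  steps=[
    {"dp": [-0.05, 0.5, -0.01], "roll": -0.016},
    {"dp": [0, 0.5, 0], "roll": 0},
    {"dp": [0, 0.5, 0], "roll": 0},
    {"dp": [0, 0.5, 0], "roll": 0},
    {"dp": [0, 0.4, 0], "roll": 0},
    {"dp": [0, 0.28, 0], "roll": 0},
    {"dp": [0, 0, 0], "roll": 0},
  ],
)

```text
time: 3.9
ee_pos: [401.1, 72.7, 27.5]
tool_rot: [-0.011, 2.22, -2.221]
wrist_force: [-0.4, 0.2, 0.1]
opening: 0.376
```

Run:
```python
from h import *
to(646,75,29,0)
d=arm.get_image("side"); print(lids(d)); cv2.imwrite("pics/side2.png",cv2.resize(d["color"][120:330,200:460],(743,600))[:,:,::-1])
```

```text
pos [401.1  72.7  27.5] yaw 0.3 q [ 0.09  0.31  2.07 -0.    0.76  1.65] F [-0.4  0.2  0.1] roll 0.011 dp [-3.265 -0.02  -0.03 ] open 0.38 t 3.9
[(455, -181, 28.9, (314, 292, 23, 20)), (461, -87, 29.6, (300, 263, 22, 19)), (452, 63, 28.6, (274, 226, 18, 16))]
```

View pics/side2.png

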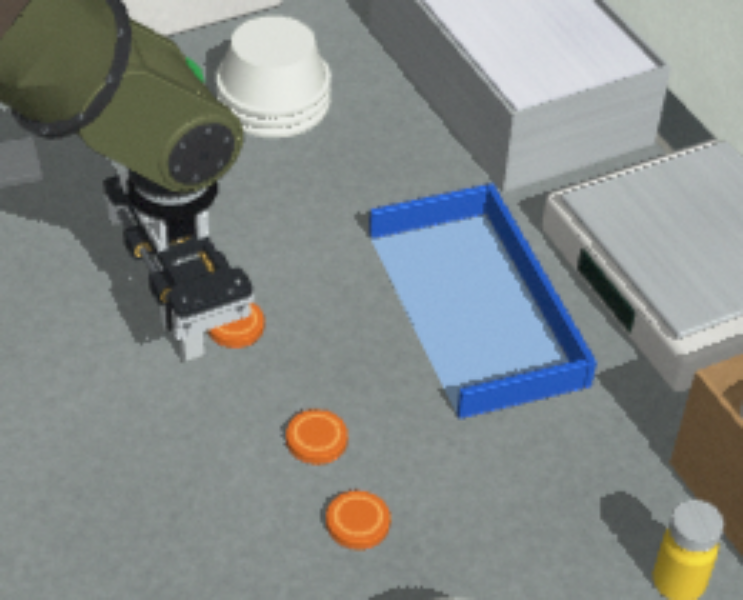

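The gripper stands behind lid a, which sits at crop pixel (237,323), with its fingers clear of it. I'll push at 150 mm/s and slow down at the end.

Emit:
drive_tool(
  steps=[
    {"dp": [-0.1, -0.01, -0.01], "roll": 0.011},
    {"dp": [-0.15, 0, 0], "roll": 0},
    {"dp": [-0.2, 0, 0], "roll": 0},
    {"dp": [-0.2, 0, 0], "roll": 0},
    {"dp": [-0.2, 0, 0], "roll": 0},
    {"dp": [-0.2, 0, 0], "roll": 0},
    {"dp": [-0.2, 0, 0], "roll": 0},
    {"dp": [-0.2, 0, 0], "roll": 0},
    {"dp": [-0.2, 0, 0], "roll": 0},
    {"dp": [-0.2, 0, 0], "roll": 0},
  ],
)

```text
time: 4.95
ee_pos: [543.0, 73.2, 31.3]
tool_rot: [-0.005, -2.221, 2.221]
wrist_force: [-0.8, -0.3, 0.2]
opening: 0.377
```

Emit:
drive_tool(
  steps=[
    {"dp": [-0.2, 0, 0], "roll": 0},
    {"dp": [-0.2, 0, -0.01], "roll": 0},
    {"dp": [-0.2, 0, 0], "roll": 0},
    {"dp": [-0.2, 0, 0], "roll": 0},
    {"dp": [-0.2, 0, 0], "roll": 0},
    {"dp": [-0.15, 0, 0], "roll": 0},
    {"dp": [-0.1, 0, 0], "roll": 0},
    {"dp": [-0.1, 0, 0], "roll": 0},
    {"dp": [-0.05, 0, 0], "roll": 0},
    {"dp": [0, 0, 0], "roll": 0},
  ],
)

```text
time: 5.95
ee_pos: [646.5, 73.6, 30.3]
tool_rot: [-0.004, -2.22, 2.22]
wrist_force: [-0.0, -0.2, -1.1]
opening: 0.378
```

Run:
```python
from h import *
to(646,75,29,0)
d=arm.get_image("side"); print(lids(d)); print(lids(arm.get_image("top")))
```

```text
pos [646.5  73.6  30.3] yaw -0.2 q [0.06 0.73 1.37 0.   1.04 1.63] F [-0.  -0.2 -1.1] roll -0.006 dp [ 0.006  0.018 -0.019] open 0.38 t 5.95
[(454, -180, 29.3, (314, 292, 23, 20)), (461, -87, 29.6, (300, 263, 22, 19)), (677, 54, 22.9, (356, 205, 10, 11))]
[(458, -174, 26.8, (387, 237, 24, 23)), (465, -80, 26.5, (345, 233, 24, 23))]
```

Emit:
drive_tool(
  steps=[
    {"dp": [0.27, 0, 0], "roll": 0},
    {"dp": [0.27, 0, 0], "roll": 0},
    {"dp": [0, -0.47, 0], "roll": 0},
    {"dp": [0, -0.47, 0], "roll": 0},
    {"dp": [0.42, 0, 0.38], "roll": 0},
    {"dp": [0.42, 0, 0.38], "roll": 0},
    {"dp": [0.42, 0, 0.38], "roll": 0},
    {"dp": [0.42, 0, 0.38], "roll": 0},
    {"dp": [0.42, 0, 0.38], "roll": 0},
    {"dp": [0.42, 0, 0.38], "roll": 0},
  ],
)

```text
time: 7.05
ee_pos: [414.5, -97.3, 100.8]
tool_rot: [-0.004, -2.22, 2.22]
wrist_force: [1.1, -0.8, -0.1]
opening: 0.376
```

Emit:
drive_tool(
  steps=[
    {"dp": [0, 0, 0], "roll": -0.27},
    {"dp": [0, 0, 0], "roll": -0.27},
    {"dp": [0, 0, 0], "roll": -0.26},
    {"dp": [0, 0, 0], "roll": 0},
  ],
)

```text
time: 7.45
ee_pos: [415.9, -96.6, 100.9]
tool_rot: [-0.404, 2.002, -2.002]
wrist_force: [-0.7, 0.7, -0.3]
opening: 0.375
```

Run:
```python
from h import *
to(419,-99.5,28,22.9)
d=arm.get_image("side"); print(lids(d)); print(lids(arm.get_image("top")))
```

```text
pos [415.9 -96.6 100.9] yaw 22.9 q [-0.31  0.2   1.99 -0.    0.96  0.86] F [-0.7  0.7 -0.3] roll -0.002 dp [-0.023  0.972  0.051] open 0.37 t 7.45
[(455, -181, 28.9, (314, 292, 23, 20)), (462, -87, 29.2, (300, 264, 22, 18)), (673, 67, 29.8, (347, 200, 19, 16))]
[(675, 75, 26.5, (280, 141, 23, 22))]
```

Lid a is at (675,75), inside the bay with about 30 mm of clearance or more. Next is lid b.

Emit:
drive_tool(
  steps=[
    {"dp": [-0.02, 0.4, 0.05], "roll": 0},
    {"dp": [0, 0.4, 0], "roll": 0},
    {"dp": [0, 0.16, 0], "roll": 0},
    {"dp": [0, 0, 0], "roll": 0},
  ],
)

```text
time: 7.95
ee_pos: [418.2, -99.2, 27.7]
tool_rot: [-0.404, 2.007, -2.004]
wrist_force: [0.5, -0.1, 0.3]
opening: 0.375
```

Emit:
drive_tool(
  steps=[
    {"dp": [-0.1, 0, 0], "roll": 0},
    {"dp": [-0.15, 0, 0], "roll": 0},
    {"dp": [-0.2, 0, 0], "roll": 0},
    {"dp": [-0.2, 0, 0], "roll": 0},
    {"dp": [-0.2, 0, 0], "roll": 0},
    {"dp": [-0.2, 0, 0], "roll": 0},
    {"dp": [-0.2, 0, 0], "roll": 0},
    {"dp": [-0.2, 0, 0], "roll": 0},
    {"dp": [-0.2, 0, 0], "roll": 0},
    {"dp": [-0.15, 0, 0], "roll": 0},
  ],
)

```text
time: 8.95
ee_pos: [545.2, -46.6, 29.8]
tool_rot: [-0.401, 2.002, -2.003]
wrist_force: [-0.6, -0.5, 0.8]
opening: 0.375
```

Run:
```python
from h import *
to(639,-6,29,22.9)
d=arm.get_image("side"); print(lids(d))
```

```text
pos [545.2 -46.6  29.8] yaw 22.7 q [-0.15  0.54  1.69  0.    0.9   1.02] F [-0.6 -0.5  0.8] roll -0.005 dp [-1.362  0.01  -0.012] open 0.38 t 8.95
[(455, -181, 28.9, (314, 292, 23, 20)), (672, 67, 30.1, (348, 200, 18, 16))]
```

Emit:
drive_tool(
  steps=[
    {"dp": [-0.15, 0, 0], "roll": 0},
    {"dp": [-0.2, 0, 0], "roll": 0},
    {"dp": [-0.2, 0, 0], "roll": 0},
    {"dp": [-0.2, 0, 0], "roll": 0},
    {"dp": [-0.2, 0, 0], "roll": 0},
    {"dp": [-0.15, 0, 0], "roll": 0},
    {"dp": [-0.1, 0, 0], "roll": 0},
    {"dp": [-0.1, 0, 0], "roll": 0},
    {"dp": [-0.05, 0, 0], "roll": 0},
    {"dp": [0, 0, 0], "roll": 0},
  ],
)

```text
time: 10.0
ee_pos: [637.0, -8.1, 28.7]
tool_rot: [-0.403, 2.003, -2.003]
wrist_force: [-0.8, -0.3, -0.1]
opening: 0.378
```

Emit:
drive_tool(
  steps=[
    {"dp": [0.27, 0, 0], "roll": 0},
    {"dp": [0.27, 0, 0], "roll": 0},
    {"dp": [0, -0.47, 0], "roll": 0},
    {"dp": [0, -0.47, 0], "roll": 0},
    {"dp": [0.4, 0, 0], "roll": 0},
    {"dp": [0.4, 0, 0], "roll": 0},
    {"dp": [0.4, 0, 0], "roll": 0},
    {"dp": [0.4, 0, 0], "roll": 0},
    {"dp": [0, 0, 0], "roll": 0},
  ],
)

```text
time: 10.9
ee_pos: [486.3, -71.1, 99.3]
tool_rot: [-0.402, 2.005, -2.005]
wrist_force: [0.5, -0.3, -0.3]
opening: 0.375
```

Run:
```python
from h import *
to(426,-212,29,50)
d=arm.get_image("side"); print(lids(d)); print(lids(arm.get_image("top")))
```

```text
pos [486.3 -71.1  99.3] yaw 22.6 q [-0.22  0.33  1.82 -0.    1.    0.96] F [ 0.5 -0.3 -0.3] roll -0.955 dp [1.956 0.937 0.591] open 0.38 t 10.9
[(455, -181, 28.9, (314, 292, 23, 20)), (660, -2, 28.9, (356, 218, 19, 16)), (672, 67, 30.1, (347, 200, 19, 16))]
[(456, -182, 24.3, (400, 238, 11, 22)), (663, 5, 26.3, (311, 147, 22, 22)), (675, 75, 26.5, (280, 141, 23, 22))]
```

Lid b is at (663,5), inside the bay. Lid c needs two strokes, first diagonally to about (550,-62), then straight in.

Emit:
drive_tool(
  steps=[
    {"dp": [0, 0, 0], "roll": -0.24},
    {"dp": [0, 0, 0], "roll": -0.24},
    {"dp": [0, 0, 0], "roll": -0.24},
    {"dp": [0, 0, 0], "roll": -0.235},
    {"dp": [0.39, 0, 0.12], "roll": 0},
    {"dp": [0.39, 0, 0.12], "roll": 0},
    {"dp": [0.39, 0, 0.12], "roll": 0},
    {"dp": [0.39, 0, 0.12], "roll": 0},
    {"dp": [0.39, 0, 0.12], "roll": 0},
    {"dp": [0, 0, 0], "roll": 0},
  ],
)

```text
time: 12.0
ee_pos: [429.3, -213.6, 99.2]
tool_rot: [-0.793, 1.702, -1.703]
wrist_force: [-0.1, -0.0, -0.9]
opening: 0.376
```

Run:
```python
from h import *
to(426,-212.5,28,50.5)
```

```text
pos [ 429.3 -213.6   99.2] yaw 50.0 q [-0.54  0.3   1.85 -0.    0.99  0.16] F [-0.1 -0.  -0.9] roll -0.019 dp [ 0.017  0.949 -0.043] open 0.38 t 12.0
```

Emit:
drive_tool(
  steps=[
    {"dp": [0.02, 0.4, -0.04], "roll": -0.019},
    {"dp": [0, 0.4, 0], "roll": 0},
    {"dp": [0, 0.14, 0], "roll": 0},
    {"dp": [0, 0, 0], "roll": 0},
    {"dp": [-0.1, 0, 0], "roll": 0},
    {"dp": [-0.15, 0, 0], "roll": 0},
    {"dp": [-0.2, 0, 0], "roll": 0},
    {"dp": [-0.2, 0, 0], "roll": 0},
    {"dp": [-0.2, 0, 0], "roll": 0},
    {"dp": [-0.2, 0, 0], "roll": 0},
  ],
)

```text
time: 13.0
ee_pos: [477.4, -148.6, 29.4]
tool_rot: [-0.801, 1.693, -1.695]
wrist_force: [-1.2, 0.0, 0.8]
opening: 0.374
```

Emit:
drive_tool(
  steps=[
    {"dp": [-0.2, 0, 0], "roll": 0},
    {"dp": [-0.2, 0, 0], "roll": 0},
    {"dp": [-0.2, 0, 0], "roll": 0},
    {"dp": [-0.2, 0, 0], "roll": 0},
    {"dp": [-0.15, 0, 0], "roll": 0},
    {"dp": [-0.1, 0, 0], "roll": 0},
    {"dp": [-0.1, 0, 0], "roll": 0},
    {"dp": [0, 0, 0], "roll": 0},
  ],
)

```text
time: 13.8
ee_pos: [531.3, -82.5, 28.6]
tool_rot: [-0.802, 1.694, -1.694]
wrist_force: [-0.1, 0.0, 0.2]
opening: 0.377
```

Emit:
drive_tool(
  steps=[
    {"dp": [0.27, 0, 0], "roll": 0},
    {"dp": [0.27, 0, 0], "roll": 0},
    {"dp": [0, -0.47, 0], "roll": 0},
    {"dp": [0, -0.47, 0], "roll": 0},
    {"dp": [0.4, 0, 0], "roll": 0},
    {"dp": [0.4, 0, 0], "roll": 0},
    {"dp": [0.4, 0, 0], "roll": 0},
    {"dp": [0, 0, 0], "roll": 0},
  ],
)

```text
time: 14.6
ee_pos: [446.3, -185.9, 99.2]
tool_rot: [-0.8, 1.697, -1.697]
wrist_force: [0.1, 0.2, -0.4]
opening: 0.379
```

Run:
```python
from h import *
d=arm.get_image("side"); print(lids(d)); print(lids(arm.get_image("top")))
to(500,-63,28,0)
```

```text
[(660, -2, 28.9, (355, 218, 20, 16)), (673, 67, 29.8, (347, 200, 19, 16))]
[(550, -59, 26.9, (337, 195, 23, 24)), (663, 5, 26.3, (311, 147, 22, 22)), (675, 75, 26.4, (280, 141, 23, 22))]
pos [ 447.9 -184.3   99.4] yaw 50.5 q [-0.47  0.31  1.84  0.    0.99  0.22] F [-0.1  0.  -0.6] roll 1.764 dp [-0.694  0.951 -1.617] open 0.37 t 14.7
```

Lid c is at (550,-59). I'll reorient behind it at push yaw -1.6°.

Emit:
drive_tool(
  steps=[
    {"dp": [0, 0, 0], "roll": 0.26},
    {"dp": [0, 0, 0], "roll": 0.26},
    {"dp": [0, 0, 0], "roll": 0.26},
    {"dp": [0, 0, 0], "roll": 0.26},
    {"dp": [0, 0, 0], "roll": 0.26},
    {"dp": [0, 0, 0], "roll": 0.26},
    {"dp": [0, 0, 0], "roll": 0.26},
    {"dp": [0, 0, 0], "roll": 0},
  ],
)

```text
time: 15.5
ee_pos: [448.5, -183.2, 99.1]
tool_rot: [-0.03, -2.208, 2.207]
wrist_force: [0.4, 0.2, 0.8]
opening: 0.377
```

Emit:
drive_tool(
  steps=[
    {"dp": [-0.17, 0, -0.42], "roll": 0},
    {"dp": [-0.17, 0, -0.42], "roll": 0},
    {"dp": [-0.17, 0, -0.42], "roll": 0},
    {"dp": [-0.17, 0, -0.42], "roll": 0},
    {"dp": [0, 0, 0], "roll": 0},
  ],
)

```text
time: 16.0
ee_pos: [503.5, -56.0, 99.2]
tool_rot: [-0.021, -2.213, 2.212]
wrist_force: [0.0, -0.4, 0.0]
opening: 0.372
```

Run:
```python
from h import *
to(500,-57.5,28,-1.6)
```

```text
pos [503.5 -56.   99.2] yaw -1.0 q [-0.18  0.36  1.78  0.    1.01  1.41] F [ 0.  -0.4  0. ] roll 0.019 dp [0.046 0.949 0.021] open 0.37 t 16.0
```

Emit:
drive_tool(
  steps=[
    {"dp": [0.05, 0.4, 0.02], "roll": 0.019},
    {"dp": [0, 0.4, 0], "roll": 0},
    {"dp": [0, 0.14, 0], "roll": 0},
    {"dp": [0, 0, 0], "roll": 0},
    {"dp": [-0.1, 0, 0], "roll": 0},
    {"dp": [-0.15, 0, 0], "roll": 0},
    {"dp": [-0.2, 0, 0], "roll": 0},
    {"dp": [-0.2, 0, 0], "roll": 0},
    {"dp": [-0.2, 0, 0], "roll": 0},
    {"dp": [-0.2, 0, 0], "roll": 0},
  ],
)

```text
time: 17.0
ee_pos: [579.1, -63.7, 30.5]
tool_rot: [-0.041, -2.205, 2.205]
wrist_force: [-0.2, 0.4, 0.5]
opening: 0.376
```

Emit:
drive_tool(
  steps=[
    {"dp": [-0.2, 0, 0], "roll": 0},
    {"dp": [-0.2, 0, 0], "roll": 0},
    {"dp": [-0.15, 0, 0], "roll": 0},
    {"dp": [-0.1, 0, 0], "roll": 0},
    {"dp": [0, 0, 0], "roll": 0},
  ],
)

```text
time: 17.5
ee_pos: [627.1, -65.3, 29.7]
tool_rot: [-0.041, -2.204, 2.205]
wrist_force: [-0.2, -0.4, 0.2]
opening: 0.376
```

Emit:
drive_tool(
  steps=[
    {"dp": [0.27, 0, 0], "roll": 0},
    {"dp": [0.27, 0, 0], "roll": 0},
    {"dp": [0, -0.47, 0], "roll": 0},
    {"dp": [0, -0.5, 0], "roll": 0},
    {"dp": [0.4, -0.2, 0], "roll": 0},
    {"dp": [0.4, -0.2, 0], "roll": 0},
    {"dp": [0.4, -0.2, 0], "roll": 0},
    {"dp": [0.4, 0, 0], "roll": 0},
    {"dp": [0.4, 0, 0], "roll": 0},
    {"dp": [0, 0, 0], "roll": 0},
  ],
)

```text
time: 18.5
ee_pos: [433.1, -58.2, 147.0]
tool_rot: [-0.039, -2.203, 2.204]
wrist_force: [0.7, 0.2, 0.5]
opening: 0.375
```

Run:
```python
from h import *
d=arm.get_image("side"); print(lids(d)); t=arm.get_image("top")
for l in lids(t):
    p=np.array(l[:2])-(666,5); print(l,"bay",p@[.992,-.123],p@[.123,.992])
to(500,-63,28,0); save(t,"top3.png")
cv2.imwrite("pics/side3.png",cv2.resize(d["color"][120:420,150:550],(800,600))[:,:,::-1])
```

```text
[(652, -70, 28.9, (366, 236, 20, 16)), (660, -2, 28.9, (355, 218, 20, 16)), (673, 67, 29.8, (347, 200, 19, 16))]
(656, -65, 26.2, (341, 150, 22, 23)) bay -1.31 -70.67
(663, 5, 26.3, (311, 147, 22, 22)) bay -2.976 -0.369
(675, 75, 26.4, (280, 141, 23, 22)) bay 0.31800000000000095 70.547
pos [435.8 -58.5 147.3] yaw -2.1 q [-0.22  0.15  1.91 -0.    1.08  1.39] F [-0.2  0.3 -0.5] roll -0.072 dp [-0.856  1.59   0.06 ] open 0.37 t 18.6
```

View pics/top3.png

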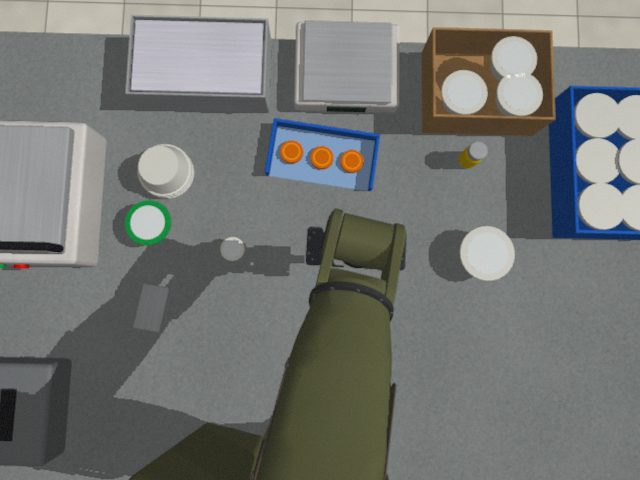

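View pics/side3.png

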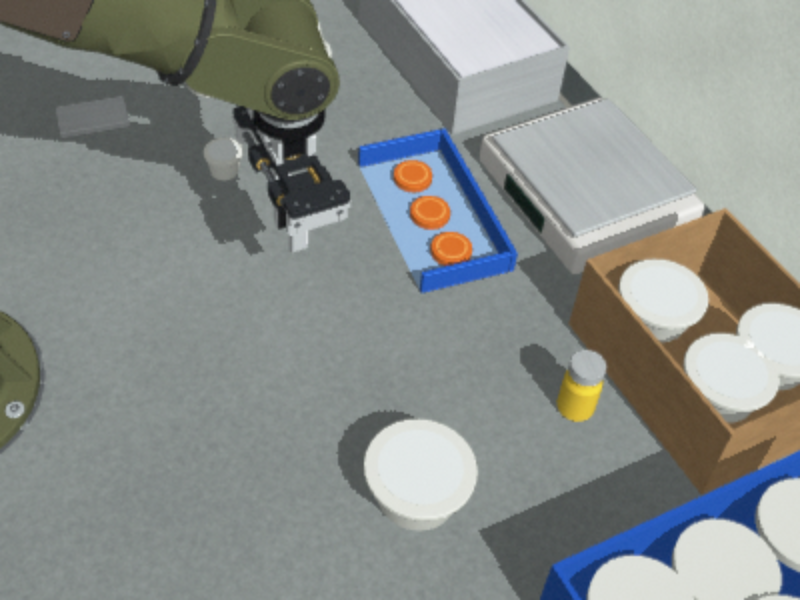

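Both views show the three lids flat inside the bay, at top-view pixels (291,152), (322,157) and (351,161). The pot (232,249), the tubs and the shaker are at the same pixels as at the start, and the arm is clear of everything.

```bash
python3 -c "
from workcell import arm
print(arm.job_done())"
```

```text
the job is handed in; nothing more can be done
None
```

All three lids are inside the bay and the job is handed in, at about 18.6 s of robot time. I slid each one with the two fingertips of a half-open jaw. Lids a and b went in with one stroke each, and lid c took two.

**Last checks:**
- **Lid positions:** the top view puts the lids at about (0, 71), (-3, 0) and (-1, -71) mm in the bay's frame. That leaves at least 17 mm to every wall and 30 mm to the mouth line, and all three look flat.
- **Other objects:** none of them visibly moved in the top view. I judged this by eye and did not measure it.
- **Forces:** wrist force readings stayed around 1 N, and the gripper ended raised and clear of everything.
- **Disagreement:** the side view put the lids up to about 8 mm off the top view, mostly in y. I put this down to its outline including the lids' rims, and it still places them inside the bay.

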